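# Drag the probe case forward and draw the oxygen probe out of it

## Robot

A 6-joint arm with a two-finger parallel gripper is mounted at the origin on the work surface. World frame = base frame: x ahead of the robot, y to its left, z up, the work surface at z = 0. Lengths are in m, angles in degrees, forces in N, time in s.
With the tool pointing down it reaches from about 0.4 to 0.825 m from the base axis. Payload 7 kg.
Tool frame: the origin (TCP) lies on the mounting face of the last link; the fingertips stand 178 mm ahead of it and the grasp point (between the pads) lies 159 mm ahead of it; z points along the fingers, y is the direction in which the jaws open and shut (so a half turn about z gives the same grasp; the last joint's range is limited). The gripper opens to 88 mm and grips with 3 to 60 N. Pads are 19 mm wide; open, the fingers measure 130 mm over their backs; the gripper's body (78 mm by 193 mm) begins 47 mm behind the grasp point.
Start: joints at [89.502, 20.546, 0.682, 0, -70.136, -16.507], TCP at [0.197, 0.645, 0.405] pointing down, gripper open.
Joint ranges: [-176.03, 176.03], [-82.01, 121.73], [-58.28, 71.71], [-173.87, 95.51], [-174.79, -0.11], [-173.66, 173.66]. Speed limits (degrees/s): [136.94, 136.94, 172.46, 180, 180, 180].

## Interface

Orientations are given as [roll, pitch, yaw] about the fixed x, y, z axes, in that order (R = Rz(yaw) Ry(pitch) Rx(roll)).
In Python, from plant import r gives the robot as it stands. The module is installed in compiled form; this text tells all that it offers.
- The arm moves only by the tool carry_out, never from a script. Its argument "plan" is a list of rows, each a list of 3 entries, a list of its own where there are three numbers: the shift along the tool's x, y, z in m, then the turn, a rotation vector about the tool's x, y, z in degrees, then the closure in counts, from 0 (fully open) to 255 (shut). In form: [[[x, y, z], [ax, ay, az], hand], ...]. A call has 1 to 12 rows; each row shifts and turns the commanded pose from where the row before left it, along the tool's axes as they then stand; what a row does not reach is not made up. A row lasts 1/12 s, in which the tool goes at most 41.7 mm and 7.16 degrees, less where a joint would pass 70% of its speed; a pose out of reach is approached as far as the arm can. A call is refused whole if a number of a shift passes 0.0417 or a number of a turn 7.16, either way. A call with a gripper value outside its range is refused whole. The fingers move at their own pace and stop on an object; "grip_force" is the grip in N (left out, the last holds). Time passes only in rows, so rows that do not move let the fingers close. It gives the time, the measured TCP pose, the force and the opening at its end, in the units of the state.
- r.get_state(): the state, without advancing time (a new reading comes with each control period).
- r.capture(name): name is "scene" or "top" or "wrist"; returns the picture (480x640x3 uint8, red, green, blue); there is no depth.
- r.get_calibration(name): a dict with "K" (3x3 intrinsics, pixels), "rvec" (rotation vector, rad) and "tvec" (3), from world to camera coordinates, as OpenCV has them. Camera axes: x right, y down, z forward; pixel columns grow to the right and rows downward; lengths in m; the calibration is good to about 2 mm. A picture is of the moment at which its call begins: read the wrist's pose just before it. get_calibration takes no time and is no camera call; for the wrist camera it gives the pose at the moment of the call.
- r.close_job(): hands the job in, once; it reports no verdict.
The state is a dict: "time_s": time; "joints": joint angles; "qd": joint speeds; "joint_torque": joint torques, N m; "tcp_pos": TCP position; "eef_rot": TCP orientation; "contact_force": force on the tool from outside, world axes, zero at the start; "moment": the same for the moment, N m; "gripper_width": finger opening in m.
Only numpy, scipy, OpenCV 4.12 (cv2) and the standard library are available. Lean on these libraries where they do the work, as an engineer would, in place of code of your own. Each camera call takes 0.05 s, during which the arm holds its last target. There are 200 camera calls.

## Task

The oxygen probe lies in the blue case at the back of the bench, and the stirrer beside it blocks the way out. Hook a fingertip behind the case's far wall and drag the case towards you until all of it stands in front of the stirrer; then lift the probe's handle over the low end of the case, draw the probe out lengthwise from under the top tray, and lay it gently down flat inside the steel dish. Keep the case standing flat on the bench, and do not shift the stirrer, the pump or the bottle.

Things in the scene. Friction and masses are not known exactly. Their poses are not given: they have to be found in the camera images.
- case: Blue plastic probe case, loose, 120 (x) x 220 (y) mm outside, 0.5 to 0.9 kg, walls and floor 5 mm thick, 110 x 210 mm inside. Origin: centre of its underside; -x side faces the robot, +x side is the far wall, +y end is the low end, next to the stirrer. Both long walls and the -y end wall are 60 mm high, but beside the open half (y > +5 mm) the long walls are 45 mm. Behind the far wall 70 mm of bench are free.
- case_lip (a point): Middle of the top of the case's low end lip, which is 30 mm high above the bench (y = +107.5 mm in the case's frame; outer face at y = +110).
- case_tray (a point): Middle of the lower edge of the white top tray, which is fixed in the case, holds spare caps and covers its -y half from the -y end to this edge: y = +5 mm, underside 47 mm, rim 60 mm above the bench. From here to the lip the case is open above.
- case_far_open (a point): Outer top corner of the case where its far wall meets the low end: x = +60, y = +110, z = 45 mm in the case's frame.
- case_far_closed (a point): Outer top corner of the case where its far wall meets the high end: x = +60, y = -110, z = 60 mm in the case's frame.
- probe: Hand-held oxygen probe, 180 mm long along its y, 0.09 to 0.14 kg, rigid. Origin: mid-length, on its flat underside. From y = +14 to +90 mm a box handle, black with a red end, 24 mm wide (x) and 20 mm high; from +14 to -90 mm a round steel stem, 14 mm thick, flush with the handle's underside. It starts on the case's floor (5 mm up), along its middle, stem under the top tray, handle in the open half.
- probe_head (a point): Red end of the probe's handle, at the underside (y = +90 mm in the probe's frame); starts 10 to 20 mm short of the lip's inner face.
- probe_tip (a point): Free end of the probe's stem, at the underside (y = -90 mm in the probe's frame).
- dish: Shallow steel dish, loose, 0.45 kg, 110 (x) x 230 (y) mm outside and 14 mm high, walls and floor 3 mm thick. Origin: centre of its underside, y along its length. It lies on the bench in front of the stirrer and to the robot's left.
- stirrer: Grey magnetic stirrer with a white top plate, 160 x 160 mm and 80 mm high, 1.8 kg, loose. Origin: centre of its underside; its front face is at x = -80 mm in its own frame, and the case starts beside it on its -y side.
- pump: White dosing pump, 110 (x) x 80 (y) mm and 130 mm high, its black head sticking out 17 mm more to -x; 1.2 kg. Origin: centre of its underside. Stands beyond the case on the right or beyond the stirrer on the left.
- bottle: Amber glass media bottle with a red cap, 70 mm in diameter, 140 mm high, 0.45 kg. Origin: centre of its underside. Stands in the other of those two places.
Things that resemble listed ones, but are neither listed nor needed, are in the scene too. There is more than one size of the probe; the job needs the smallest.

How it is judged:
By the outcome, as a careful person would: the job done as asked, in the order asked, and still so for the second after the job is handed in, with the robot touching nothing.
It also fails if it takes over 54 s, if anything falls off the work surface, if the arm or the gripper's body presses on something with over 40 N, if the wrist force passes 120 N, or if a joint passes its speed limit or range.

## Working session

There is one attempt and no reset: what is moved stays moved. The work goes in short steps, Python scripts to look and compute and a tool call to move; the robot and the scene stay as the last step left them, time stands still between calls to the robot, and variables do not carry over. Pictures are saved under pics/ and viewed, about 8 in all and at most 12, crops included, and the job is handed in when it is done.

Besides the shell and the picture viewer there is one more tool, called after "Call:" by a JSON object that holds its "method" and its "body". carry_out: Moves the arm, as the interface text tells. Its arguments: {"type":"object","properties":{"plan":{"type":"array","items":{"type":"array"}},"grip_force":{"type":"number"}},"required":["plan"]}

```bash
mkdir -p pics; cat > h.py <<'E'
import numpy as np, cv2
from plant import r
from scipy.spatial.transform import Rotation as R
def snap(n,f):
    im=r.capture(n); cv2.imwrite('pics/'+f,cv2.cvtColor(im,cv2.COLOR_RGB2BGR)); return im
def cal(n):
    c=r.get_calibration(n); return np.array(c['K']),np.array(c['rvec'],float).ravel(),np.array(c['tvec'],float).ravel()
def px2w(n,u,v,z,c=None):
    K,rv,t=c or cal(n); Rm=cv2.Rodrigues(rv)[0]
    d=Rm.T@np.linalg.inv(K)@np.array([u,v,1.]); o=-Rm.T@t
    return o+d*(z-o[2])/d[2]
def w2px(n,P,c=None):
    K,rv,t=c or cal(n); return cv2.projectPoints(np.array(P,float).reshape(-1,1,3),rv,t,K,None)[0].reshape(-1,2)
E
python3 - <<'E'
from h import *
print(r.get_state())
snap('scene','s0.png');snap('top','t0.png')
for n in('scene','top'):
    K,rv,t=cal(n);print(n,K.tolist(),(-cv2.Rodrigues(rv)[0].T@t))
E
```

```text
{'time_s': 0.0, 'joints': array([ 8.95026584e+01,  2.05923030e+01,  6.34938698e-01, -1.93416643e-02,
       -7.01359158e+01, -1.65070883e+01]), 'qd': array([ 0.02444731, -0.00920894, -0.06006279, -0.06322558,  0.00511461,
       -0.08214774]), 'joint_torque': array([-1.34668764e-03, -5.82711196e+01,  2.93064219e+01,  6.99761957e+00,
        7.26358965e-03, -1.56433121e-04]), 'tcp_pos': array([0.19734537, 0.64531537, 0.40372394]), 'eef_rot': array([ 1.79905398e+02, -9.07351842e-03, -1.70110093e+01]), 'contact_force': array([ 0.70892131, -0.21386921,  0.25603958]), 'moment': array([-0.00925715,  0.01828763,  0.01177388]), 'gripper_width': 0.08751226376319465}
scene [[563.4239622398625, 0.0, 320.37039171547843], [0.0, 563.4239622398625, 234.28546090236748], [0.0, 0.0, 1.0]] [ 1.12886504 -0.44577966  1.25935077]
top [[542.6888096811447, 0.0, 314.5365016269777], [0.0, 542.6888096811447, 234.3141367288187], [0.0, 0.0, 1.0]] [ 0.35029214 -0.06426898  1.10805069]
```

View pics/s0.png

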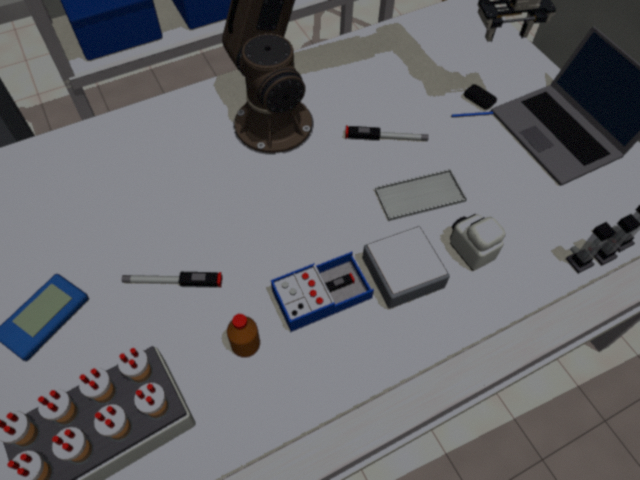

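View pics/t0.png

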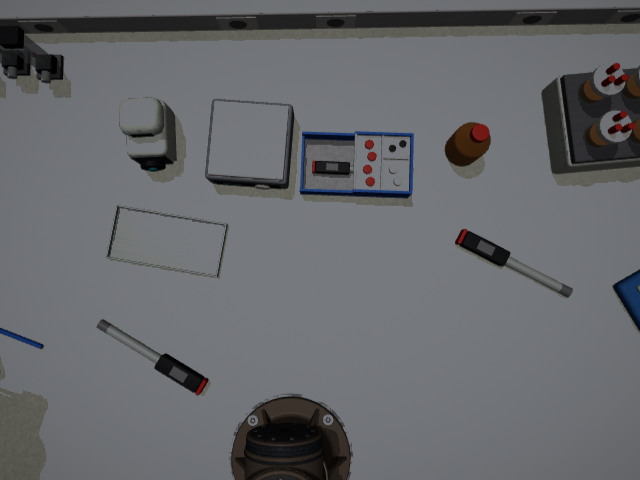

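The top view shows three candidates for the probe. One is in the case at (331,168). The other two are loose and larger, at (515,262) and (152,357). The description points to the one in the case, so I'll check it in a close crop.

```bash
python3 - <<'E'
import cv2
a=cv2.imread('pics/t0.png')
cv2.imwrite('pics/t0c.png',cv2.convertScaleAbs(cv2.resize(a[90:205,195:425],None,fx=3.4,fy=3.4,interpolation=cv2.INTER_CUBIC),alpha=1.4))
from h import *
for n,p in(('stirrer top corners',[(213,100,.08),(293,105,.08),(289,185,.08),(206,178,.08)]),('dish',[(118,207,.014),(228,225,.014),(219,277,.014),(107,257,.014)]),('case',[(414,132,.06),(413,195,.06),(301,193,.045),(302,133,.045)])):
    print(n,[px2w('top',*q).round(3).tolist() for q in p])
for a,b in(((460,235),(571,292)),((101,324),(205,389)),((313,167),(350,169))):
    p,q=px2w('top',*a,.02),px2w('top',*b,.02);print(np.linalg.norm(p-q),p,q)
E
```

```text
stirrer top corners [[0.697, 0.141, 0.08], [0.685, -0.014, 0.08], [0.528, -0.005, 0.08], [0.544, 0.154, 0.08]]
dish [[0.498, 0.348, 0.014], [0.459, 0.123, 0.014], [0.354, 0.141, 0.014], [0.397, 0.368, 0.014]]
case [[0.634, -0.25, 0.06], [0.509, -0.245, 0.06], [0.518, -0.027, 0.045], [0.639, -0.03, 0.045]]
0.2450298765608247 [ 0.43289162 -0.34416655  0.02      ] [ 0.31703223 -0.5600745   0.02      ]
0.24518889737469898 [0.26294892 0.37517802 0.02      ] [0.13413316 0.16655373 0.02      ]
0.07522243804664126 [ 0.5747919  -0.05082222  0.02      ] [ 0.5697219  -0.12587361  0.02      ]
```

View pics/t0c.png

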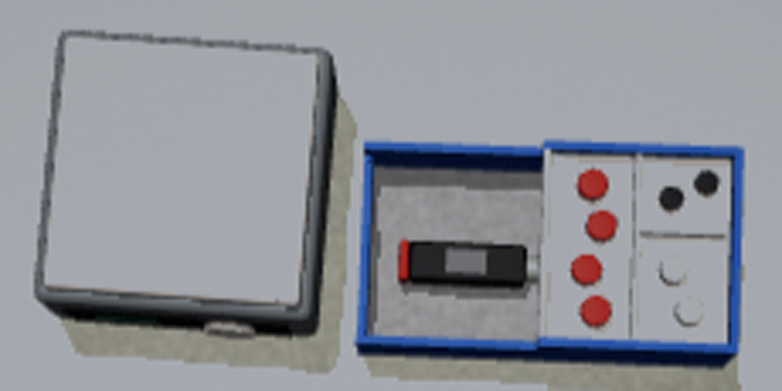

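The crop confirms the choice. The case probe's red end is at about (313,167) px and its handle measures about 75 mm, while the other two probes are 245 mm long overall. From the pixels:
- **Case:** about (.575,-.138), yaw about -2°.
- **Stirrer:** front face at x ≈ .53.
- **Dish:** about (.427,.245), yaw about -10°.

Now I'll reach over behind the far wall.

Call:
{"method": "carry_out", "body": {"plan": [[[0.0283, 0.0258, 0], [0, 0, 0], 0], [[0.0283, 0.0258, 0], [0, 0, 0], 0], [[0.0283, 0.0258, 0], [0, 0, 0], 0], [[0.0283, 0.0258, 0], [0, 0, 0], 0], [[0.0283, 0.0258, 0], [0, 0, 0], 0], [[0.0283, 0.0258, 0], [0, 0, 0], 0], [[0.0283, 0.0258, 0], [0, 0, 0], 0], [[0.0283, 0.0258, 0], [0, 0, 0], 0], [[0.0283, 0.0258, 0], [0, 0, 0], 0], [[0.0283, 0.0258, 0], [0, 0, 0], 0], [[0.0283, 0.0258, 0], [0, 0, 0], 0], [[0.0283, 0.0258, 0], [0, 0, 0], 0]], "grip_force": 30}}

```text
time_s: 1.1
tcp_pos: [0.432, 0.2482, 0.4047]
eef_rot: [-180.0, 0.0, -17.0]
contact_force: [0.4, -0.3, 0.4]
gripper_width: 0.0877
```

Call:
{"method": "carry_out", "body": {"plan": [[[0.0283, 0.0258, 0], [0, 0, 0], 0], [[0.0283, 0.0258, 0], [0, 0, 0], 0], [[0.0283, 0.0258, 0], [0, 0, 0], 0], [[0.0283, 0.0258, 0], [0, 0, 0], 0], [[0.0283, 0.0258, 0], [0, 0, 0], 0], [[0.0283, 0.0258, 0], [0, 0, 0], 0], [[0.0283, 0.0258, 0], [0, 0, 0], 0], [[0.0283, 0.0258, 0], [0, 0, 0], 0], [[0.0283, 0.0258, 0], [0, 0, 0], 0], [[0.0283, 0.0258, 0], [0, 0, 0], 0], [[0, 0, 0], [0, 0, -7], 0], [[0, 0, 0], [0, 0, -7], 0]]}}

```text
time_s: 2.1
tcp_pos: [0.6274, -0.0818, 0.4032]
eef_rot: [180.0, 0.1, -2.9]
contact_force: [0.0, 0.2, 0.3]
gripper_width: 0.088
```

```bash
python3 - <<'E'
from h import *
c=cal('wrist');np.save('w1.npy',np.array([*c[0].ravel(),*c[1],*c[2]]))
snap('wrist','w1.png')
print(-cv2.Rodrigues(c[1])[0].T@c[2], c[0][0,0])
P=[(.637,-.027,.045),(.634,-.247,.06),(.514,-.248,.06),(.517,-.028,.045)]
print(w2px('wrist',P,c).round(0).tolist(), w2px('top',P).round(0).tolist())
E
```

```text
[ 0.69716625 -0.08562547  0.38318439] 350.96801105710364
[[268.0, 214.0], [501.0, 209.0], [493.0, 325.0], [279.0, 325.0]] [[301.0, 134.0], [412.0, 132.0], [414.0, 192.0], [302.0, 193.0]]
```

View pics/w1.png

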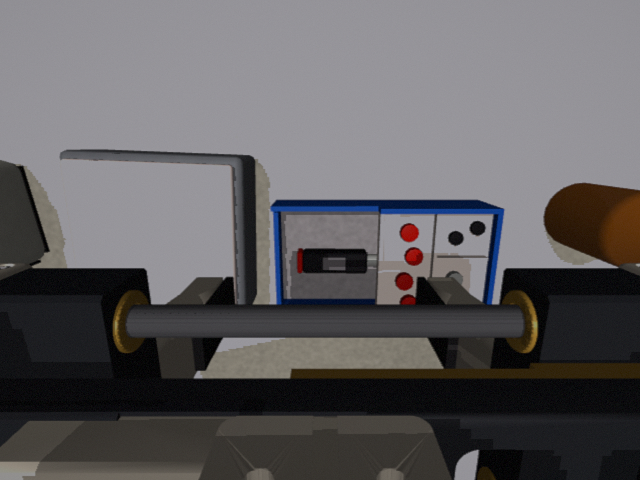

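The wrist view shows the far wall's top corners at about (273,208) and (500,210) px, which agrees with my estimate to about 2 mm. The gap to the stirrer is about 15 mm, and the bottle is well clear on the right. I'll descend behind the wall.

Call:
{"method": "carry_out", "body": {"plan": [[[0.0204, 0.0306, 0], [0, 0, 0], 0], [[0.0204, 0.0306, 0], [0, 0, -1], 0], [[0, 0, 0], [0, 0, 0], 0], [[0, 0, 0.035], [0, 0, 0], 0], [[0, 0, 0.035], [0, 0, 0], 0], [[0, 0, 0.035], [0, 0, 0], 0], [[0, 0, 0.035], [0, 0, 0], 0], [[0, 0, 0.03], [0, 0, 0], 0], [[0, 0, 0.02], [0, 0, 0], 0], [[0, 0, 0.015], [0, 0, 0], 0], [[0, 0, 0.006], [0, 0, 0], 0], [[0, 0, 0], [0, 0, 0], 0]]}}

```text
time_s: 3.15
tcp_pos: [0.6637, -0.1424, 0.1918]
eef_rot: [180.0, 0.2, -2.1]
contact_force: [0.2, 0.4, 1.1]
gripper_width: 0.0874
```

Call:
{"method": "carry_out", "body": {"plan": [[[-0.005, 0.0002, 0], [0, 0, 0], 0], [[-0.005, 0.0002, 0], [0, 0, 0], 0], [[-0.005, 0.0002, 0], [0, 0, 0], 0], [[-0.005, 0.0002, 0], [0, 0, 0], 0], [[-0.006, 0.0002, 0], [0, 0, 0], 0], [[-0.006, 0.0002, 0], [0, 0, 0], 0], [[-0.006, 0.0002, 0], [0, 0, 0], 0], [[-0.006, 0.0002, 0], [0, 0, 0], 0], [[-0.006, 0.0002, 0], [0, 0, 0], 0], [[-0.006, 0.0002, 0], [0, 0, 0], 0], [[-0.006, 0.0002, 0], [0, 0, 0], 0], [[-0.006, 0.0002, 0], [0, 0, 0], 0]]}}

```text
time_s: 4.15
tcp_pos: [0.596, -0.1427, 0.194]
eef_rot: [180.0, -0.1, -2.0]
contact_force: [5.4, 0.0, 3.9]
gripper_width: 0.0877
```

Call:
{"method": "carry_out", "body": {"plan": [[[-0.008, 0.0003, 0], [0, 0, 0], 0], [[-0.008, 0.0003, 0], [0, 0, 0], 0], [[-0.008, 0.0003, 0], [0, 0, 0], 0], [[-0.008, 0.0003, 0], [0, 0, 0], 0], [[-0.009, 0.0003, 0], [0, 0, 0], 0], [[-0.009, 0.0003, 0], [0, 0, 0], 0], [[-0.009, 0.0003, 0], [0, 0, 0], 0], [[-0.009, 0.0003, 0], [0, 0, 0], 0], [[-0.009, 0.0003, 0], [0, 0, 0], 0], [[-0.009, 0.0003, 0], [0, 0, 0], 0], [[-0.007, 0.0003, 0], [0, 0, 0], 0], [[-0.004, 0.0001, 0], [0, 0, 0], 0]]}}

```text
time_s: 5.15
tcp_pos: [0.4979, -0.1427, 0.1935]
eef_rot: [-180.0, 0.1, -2.0]
contact_force: [3.7, -0.6, 1.2]
gripper_width: 0.0875
```

```bash
python3 - <<'E'
from h import *
snap('scene','s1.png');im=snap('top','t1.png')
a=cv2.imread('pics/t1.png')
cv2.imwrite('pics/t1c.png',cv2.convertScaleAbs(cv2.resize(a[85:285,95:430],None,fx=2.38,fy=2.38,interpolation=cv2.INTER_CUBIC),alpha=1.4))
E
```

```text
(no output)
```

View pics/t1c.png

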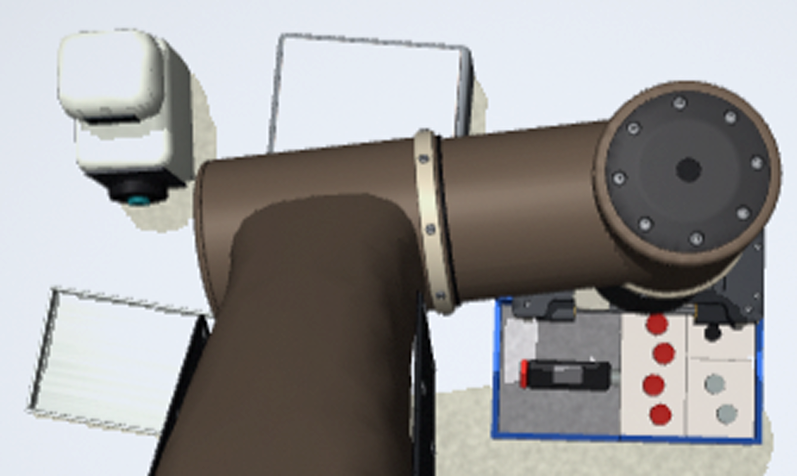

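The top crop shows the case dragged clear. Its near corners are at about (302,269) and (415,271) full-image px, and the probe's red end is at about (314,243). I'll back off, lift and turn for the grasp.

Call:
{"method": "carry_out", "body": {"plan": [[[0.008, 0, 0], [0, 0, 0], 0], [[0.008, 0, 0], [0, 0, 0], 0], [[0.008, 0, 0], [0, 0, 0], 0], [[0, 0, -0.03], [0, 0, 0], 0], [[0, 0, -0.04], [0, 0, 0], 0], [[0, 0, -0.04], [0, 0, 0], 0], [[0, 0, -0.04], [0, 0, 7], 110], [[0, 0, -0.04], [0, 0, 7], 110], [[0, 0, 0], [0, 0, 7], 110], [[0, 0, 0], [0, 0, 7], 110], [[0, 0, 0], [0, 0, 7], 110], [[0, 0, 0], [0, 0, 7], 110]]}}

```text
time_s: 6.25
tcp_pos: [0.5238, -0.1436, 0.3836]
eef_rot: [180.0, 0.0, -44.4]
contact_force: [0.6, -0.3, 1.0]
gripper_width: 0.0537
```

Call:
{"method": "carry_out", "body": {"plan": [[[0, 0, 0], [0, 0, 7], 110], [[0, 0, 0], [0, 0, 7], 110], [[0, 0, 0], [0, 0, 7], 110], [[0, 0, 0], [0, 0, 7], 110], [[0, 0, 0], [0, 0, 7], 110], [[0, 0, 0], [0, 0, 7], 110], [[0, 0, 0], [0, 0, 6], 110], [[0, 0, 0], [0, 0, 0], 110], [[0, 0, 0], [0, 0, 0], 110]]}}

```text
time_s: 7.0
tcp_pos: [0.5237, -0.1435, 0.3833]
eef_rot: [179.9, -0.0, -91.8]
contact_force: [-0.3, -0.8, -0.1]
gripper_width: 0.0499
```

```bash
python3 - <<'E'
from h import *
c=cal('wrist');np.save('w2.npy',np.array([*c[0].ravel(),*c[1],*c[2]]))
snap('wrist','w2.png');print(c[1],c[2],-cv2.Rodrigues(c[1])[0].T@c[2])
for q in[(302.1,268.6,.045),(414.7,270.7,.06),(314.3,242.6,.015),(314.3,242.6,.025)]:print(px2w('top',*q))
s=r.get_state();print(s['joints'],s['tcp_pos'])
E
```

```text
[-0.04844712 -3.11161624 -0.40661986] [0.52837918 0.09646529 0.40220771] [ 0.52234768 -0.21287957  0.3634506 ]
[ 0.36856075 -0.02777265  0.045     ]
[ 0.3619875  -0.24485086  0.06      ]
[ 0.42119265 -0.05181875  0.015     ]
[ 0.420544   -0.05193265  0.025     ]
[ 5.35462512e+00  9.04760037e+00 -1.78347317e+01 -5.21575295e-03
 -6.31699496e+01 -7.14812659e+00] [ 0.52359702 -0.14354818  0.38333719]
```

View pics/w2.png

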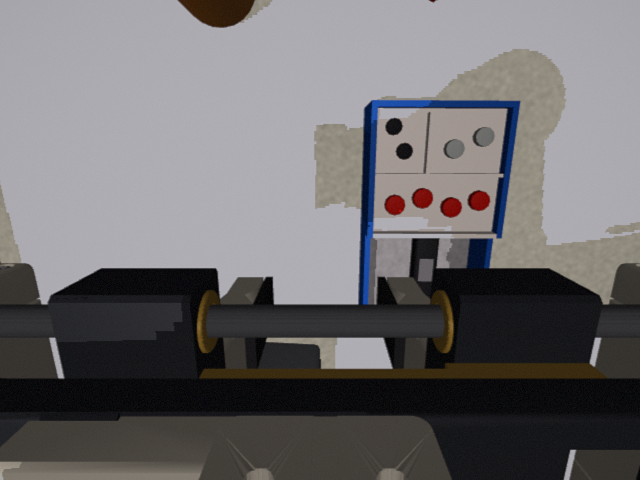

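```bash
python3 - <<'E'
from h import *
a=np.load('w2.npy');c=(a[:9].reshape(3,3),a[9:12],a[12:])
im=cv2.imread('pics/w2.png')
for v in(242,248,266): print(v,[int(x) for x in im[v,405:445].max(1)])
for q in[(372,102,.06),(519,102,.06),(412,242,.025),(438,242,.025),(412,266,.025),(436,266,.025)]:print(q,px2w('w',*q,c).round(4))
t=cv2.imread('pics/t1.png')
print([int(x) for x in t[225:260,325].max(1)]);print([int(x) for x in t[225:260,345].max(1)])
E
```

```text
242 [145, 147, 147, 147, 145, 144, 99, 43, 7, 8, 9, 16, 23, 29, 29, 27, 30, 31, 29, 26, 27, 31, 28, 25, 26, 27, 27, 24, 23, 25, 26, 25, 15, 51, 123, 141, 143, 145, 145, 145]
248 [139, 142, 143, 145, 149, 147, 82, 19, 1, 10, 10, 19, 25, 30, 30, 29, 28, 31, 29, 28, 28, 27, 28, 25, 27, 28, 26, 22, 24, 30, 26, 21, 32, 96, 135, 142, 140, 143, 143, 143]
266 [143, 141, 141, 143, 103, 46, 7, 6, 13, 18, 18, 25, 26, 35, 89, 102, 100, 100, 102, 100, 100, 100, 98, 100, 100, 99, 101, 88, 49, 19, 27, 78, 138, 149, 149, 146, 147, 145, 145, 144]
(372, 102, 0.06) [ 0.4827 -0.2478  0.06  ]
(519, 102, 0.06) [ 0.3638 -0.2441  0.06  ]
(412, 242, 0.025) [ 0.4378 -0.1196  0.025 ]
(438, 242, 0.025) [ 0.4118 -0.1188  0.025 ]
(412, 266, 0.025) [ 0.4369 -0.0943  0.025 ]
(436, 266, 0.025) [ 0.4125 -0.0936  0.025 ]
[95, 97, 97, 96, 97, 99, 99, 99, 98, 98, 92, 46, 24, 45, 44, 40, 22, 22, 22, 22, 22, 21, 18, 48, 97, 96, 96, 98, 98, 96, 95, 95, 95, 95, 96]
[95, 96, 96, 94, 93, 96, 101, 100, 96, 96, 99, 94, 47, 42, 39, 20, 21, 22, 23, 22, 22, 22, 21, 23, 64, 98, 94, 94, 97, 98, 97, 97, 99, 100, 98]
```

Call:
{"method": "carry_out", "body": {"plan": [[[-0.0168, 0.0332, 0], [0, 0, 0], 140], [[-0.0168, 0.0332, 0], [0, 0, 0], 140], [[-0.0168, 0.0332, 0], [0, 0, 0], 140], [[0, 0, 0.035], [0, 0, 0], 140], [[0, 0, 0.035], [0, 0, 0], 140], [[0, 0, 0.035], [0, 0, 0], 140], [[0, 0, 0], [0, 0, 0], 140], [[0, 0, 0], [0, 0, 0], 140]]}}

```text
time_s: 7.72
tcp_pos: [0.4253, -0.0898, 0.2782]
eef_rot: [179.8, -0.1, -91.9]
contact_force: [0.8, 0.1, 0.5]
gripper_width: 0.0397
```

```bash
python3 - <<'E'
from h import *
snap('scene','s2.png');a=cv2.imread('pics/s2.png')
cv2.imwrite('pics/s2c.png',cv2.convertScaleAbs(cv2.resize(a[170:340,230:480],None,fx=3,fy=3,interpolation=cv2.INTER_CUBIC),alpha=1.4))
E
```

```text
(no output)
```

View pics/s2c.png

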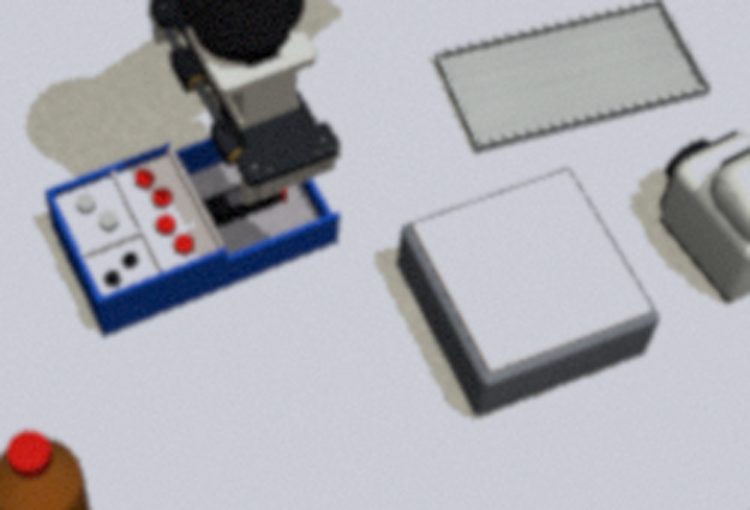

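The scene crop shows the case clear in front of the stirrer and the fingers over the handle, with the red end at about (283,195) in the crop. I'll descend and grip.

Call:
{"method": "carry_out", "body": {"plan": [[[0, 0, 0.03], [0, 0, 0], 140], [[0, 0, 0.03], [0, 0, 0], 140], [[0, 0, 0.015], [0, 0, 0], 140], [[0, 0, 0.01], [0, 0, 0], 140], [[0, 0, 0.006], [0, 0, 0], 140], [[0, 0, 0.001], [0, 0, 0], 140], [[0, 0, 0], [0, 0, 0], 140], [[0, 0, 0], [0, 0, 0], 255], [[0, 0, 0], [0, 0, 0], 255], [[0, 0, 0], [0, 0, 0], 255], [[0, 0, 0], [0, 0, 0], 255], [[0, 0, 0], [0, 0, 0], 255]], "grip_force": 30}}

```text
time_s: 8.77
tcp_pos: [0.4257, -0.0896, 0.1874]
eef_rot: [-179.9, 0.0, -92.0]
contact_force: [-2.6, 0.3, 7.3]
gripper_width: 0.0235
```

Opening is 23.5 mm, so the handle is gripped. Next I'll pivot the handle up 10° about the stem tip.

Call:
{"method": "carry_out", "body": {"plan": [[[0, 0, -0.0015], [0, 0, 0], 255], [[0.0032, 0, -0.0025], [0, -1, 0], 255], [[0.0032, 0, -0.0025], [0, -1, 0], 255], [[0.0032, 0, -0.0025], [0, -1, 0], 255], [[0.0032, 0, -0.0025], [0, -1, 0], 255], [[0.0032, 0, -0.0025], [0, -1, 0], 255], [[0.0032, 0, -0.0025], [0, -1, 0], 255], [[0.0032, 0, -0.0025], [0, -1, 0], 255], [[0.0032, 0, -0.0025], [0, -1, 0], 255], [[0.0032, 0, -0.0025], [0, -1, 0], 255], [[0.0032, 0, -0.0025], [0, -1, 0], 255], [[0, 0, 0], [0, 0, 0], 255]], "grip_force": 35}}

```text
time_s: 9.77
tcp_pos: [0.4245, -0.124, 0.211]
eef_rot: [-180.0, 10.1, -92.0]
contact_force: [-0.3, 1.0, -1.0]
gripper_width: 0.0235
```

```bash
python3 - <<'E'
from h import *
s=r.get_state();print(s['tcp_pos'],s['eef_rot'],R.from_euler('xyz',s['eef_rot'],degrees=True).as_matrix().round(3))
snap('top','t3.png');snap('scene','s3.png')
a=cv2.imread('pics/s3.png')[170:300,230:370];b=cv2.imread('pics/t3.png')[190:320,280:420]
f=lambda x:cv2.convertScaleAbs(cv2.resize(x,None,fx=2.8,fy=2.8,interpolation=cv2.INTER_CUBIC),alpha=1.6)
cv2.imwrite('pics/c3.png',np.hstack([f(a),f(b)]))
E
```

```text
[ 0.42448848 -0.1239554   0.21096091] [-179.95042256   10.05393639  -92.04358528] [[-0.035 -0.999  0.007]
 [-0.984  0.036  0.174]
 [-0.175 -0.001 -0.985]]
```

View pics/c3.png

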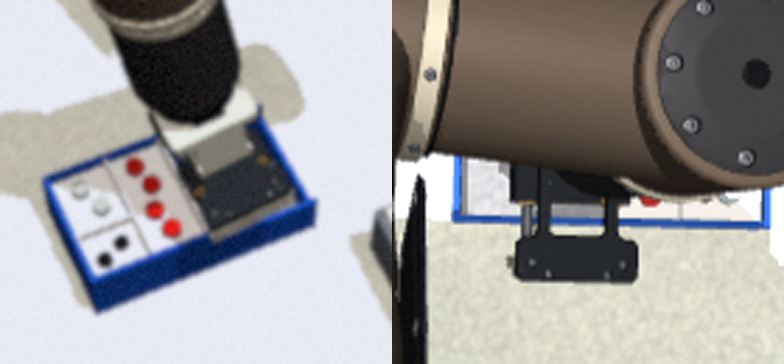

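The handle is hidden under the gripper. The case is undisturbed, and the wrist reads about -1 N, roughly the probe's weight. The tool's x axis is tilted 10° as intended, so I'll draw the probe out lengthwise.

Call:
{"method": "carry_out", "body": {"plan": [[[-0.004, 0, 0], [0, 0, 0], 255], [[-0.005, 0, 0], [0, 0, 0], 255], [[-0.006, 0, 0], [0, 0, 0], 255], [[-0.006, 0, 0], [0, 0, 0], 255], [[-0.006, 0, 0], [0, 0, 0], 255], [[-0.006, 0, 0], [0, 0, 0], 255]]}}

```text
time_s: 10.37
tcp_pos: [0.4254, -0.0901, 0.2164]
eef_rot: [-180.0, 10.0, -92.0]
contact_force: [0.2, 0.2, -1.4]
gripper_width: 0.0239
```

Call:
{"method": "carry_out", "body": {"plan": [[[-0.007, 0, 0], [0, 0, 0], 255], [[-0.007, 0, 0], [0, 0, 0], 255], [[-0.007, 0, 0], [0, 0, 0], 255], [[-0.007, 0, 0], [0, 0, 0], 255], [[-0.007, 0, 0], [0, 0, 0], 255], [[-0.007, 0, 0], [0, 0, 0], 255], [[-0.007, 0, 0], [0, 0, 0], 255]]}}

```text
time_s: 10.95
tcp_pos: [0.4271, -0.0421, 0.2249]
eef_rot: [180.0, 10.0, -92.0]
contact_force: [0.3, 0.3, -0.2]
gripper_width: 0.024
```

Call:
{"method": "carry_out", "body": {"plan": [[[-0.011, 0, 0], [0, 0, 0], 255], [[-0.011, 0, 0], [0, 0, 0], 255], [[-0.011, 0, 0], [0, 0, 0], 255], [[-0.011, 0, 0], [0, 0, 0], 255], [[-0.011, 0, 0], [0, 0, 0], 255], [[-0.011, 0, 0], [0, 0, 0], 255], [[-0.011, 0, 0], [0, 0, 0], 255], [[-0.011, 0, 0], [0, 0, 0], 255], [[-0.011, 0, 0], [0, 0, 0], 255], [[-0.011, 0, 0], [0, 0, 0], 255], [[-0.011, 0, 0], [0, 0, 0], 255], [[-0.011, 0, 0], [0, 0, 0], 255]]}}

```text
time_s: 11.95
tcp_pos: [0.4315, 0.088, 0.2479]
eef_rot: [180.0, 10.0, -92.0]
contact_force: [0.1, -0.4, -1.0]
gripper_width: 0.0236
```

```bash
python3 - <<'E'
from h import *
s=r.get_state();print(s['tcp_pos'],s['eef_rot'])
snap('top','t4.png');snap('scene','s4.png')
a=cv2.imread('pics/s4.png')[130:300,250:490];b=cv2.imread('pics/t4.png')[180:350,90:330]
f=lambda x:cv2.convertScaleAbs(cv2.resize(x,None,fx=3.3,fy=3.3,interpolation=cv2.INTER_CUBIC)[:,:],alpha=1.5)
cv2.imwrite('pics/c4.png',f(a))
E
```

```text
[0.43148038 0.08803979 0.2478625 ] [179.99716816  10.00345998 -92.00367075]
```

View pics/c4.png

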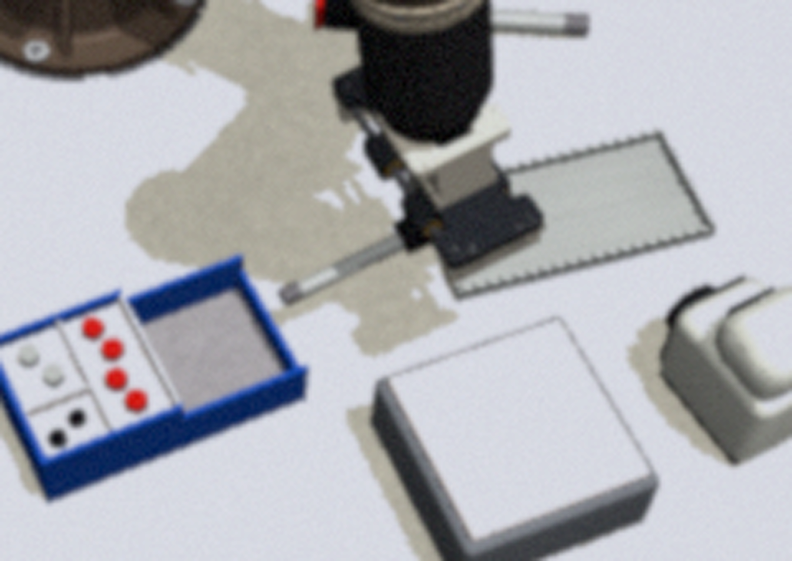

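The probe is fully out, with its stem tip at crop (290,292) beyond the lip, and the case and stirrer are unmoved. I'll raise it, level it and turn it to the dish's yaw.

Call:
{"method": "carry_out", "body": {"plan": [[[-0.004, 0, -0.0222], [0, 0, 0], 255], [[-0.004, 0, -0.0222], [0, 0, 0], 255], [[0, 0, 0], [0, 2, 0], 255], [[0, 0, 0], [0, 2, 0], 255], [[0, 0, 0], [0, 2, 0], 255], [[0, 0, 0], [0, 2, 0], 255], [[0, 0, 0], [0, 2, 0], 255], [[-0.02, 0, 0], [0, 0, 2.1], 255], [[-0.02, 0, 0], [0, 0, 2.1], 255], [[-0.02, 0, 0], [0, 0, 2.1], 255], [[-0.02, 0, 0], [0, 0, 2], 255], [[0, 0, 0], [0, 0, 0], 255]]}}

```text
time_s: 13.05
tcp_pos: [0.4396, 0.1694, 0.2929]
eef_rot: [-179.9, 0.1, -100.3]
contact_force: [0.7, 0.5, -0.6]
gripper_width: 0.0239
```

```bash
python3 - <<'E'
from h import *
s=r.get_state();print(s['tcp_pos'],s['eef_rot'])
M=R.from_euler('xyz',s['eef_rot'],degrees=True).as_matrix()
print(M.T@(np.array([.4363,.2962,s['tcp_pos'][2]])-s['tcp_pos']))
g=s['tcp_pos']+M@[.142,0,.1824]
snap('top','t5.png');snap('scene','s5.png')
print('tip px pred',w2px('scene',[g]),w2px('top',[g]))
a=cv2.imread('pics/s5.png')[110:280,300:540]
cv2.imwrite('pics/c5.png',cv2.convertScaleAbs(cv2.resize(a,None,fx=3.3,fy=3.3,interpolation=cv2.INTER_CUBIC),alpha=1.5))
E
```

```text
[0.43959398 0.1693647  0.29293901] [-1.79943851e+02  5.09114931e-02 -1.00327868e+02]
[-1.24189712e-01  2.59798339e-02  8.48918549e-05]
tip px pred [[350.80579215 196.21723101]] [[269.45314492 243.45581529]]
```

View pics/c5.png

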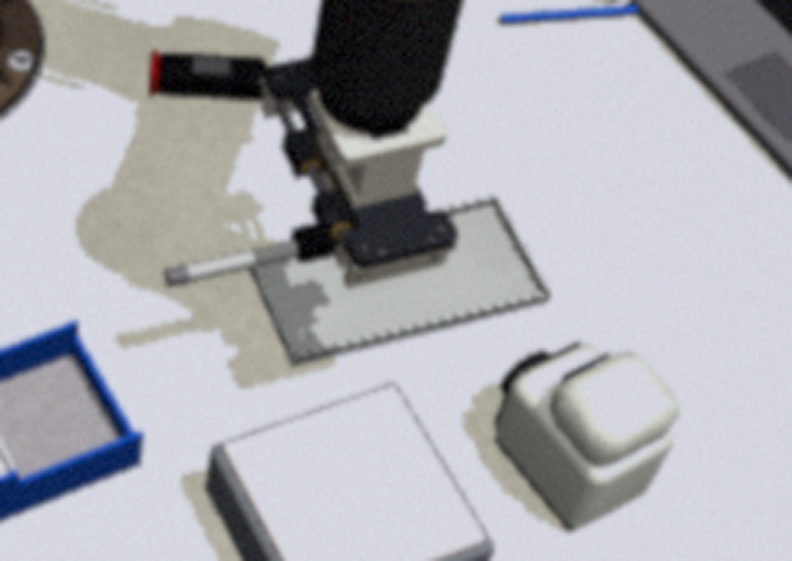

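The tip is at crop (168,283), against a predicted (168,284), so the probe hasn't slipped in the grip. Before lowering I'll check the clearance between the gripper body and the pump head.

```bash
python3 - <<'E'
from h import *
for z in(.03,.06,.1,.13):print(z,px2w('top',152,171,z),px2w('scene',300+515/3.3,110+395/3.3,z), px2w('top',160,120,z))
for q in[(252,265),(295,360),(548,297),(493,202)]:print(px2w('scene',300+q[0]/3.3,110+q[1]/3.3,.012))
b=cv2.imread('pics/t0.png')[90:290,95:305]
# body corners at release, z .074/.19
c=np.array([.4363,.2962]);ux=np.array([.179,.984]);uy=np.array([.984,-.179])
for z in(.074,.13):
  print([ (c+a*.039*ux+.097*uy).round(3).tolist() for a in(-1,1)], w2px('top',[np.r_[c+a*.039*ux+.097*uy,z] for a in(-1,1)]))
E
```

```text
0.03 [0.56869032 0.27418868 0.03      ] [0.58422237 0.25594835 0.03      ] [0.67356071 0.25929188 0.03      ]
0.06 [0.56261273 0.26477008 0.06      ] [0.59751336 0.23882399 0.06      ] [0.66456479 0.25028783 0.06      ]
0.1 [0.55450929 0.25221195 0.1       ] [0.61523467 0.21599152 0.1       ] [0.65257023 0.23828242 0.1       ]
0.13 [0.5484317  0.24279334 0.13      ] [0.62852565 0.19886716 0.13      ] [0.64357431 0.22927837 0.13      ]
[0.36743299 0.14377323 0.012     ]
[0.46666867 0.12580647 0.012     ]
[0.50797279 0.34718953 0.012     ]
[0.40292694 0.3641189  0.012     ]
[[0.525, 0.24], [0.539, 0.317]] [[162.03195484 188.77362721]
 [122.56949955 182.1103204 ]]
[[0.525, 0.24], [0.539, 0.317]] [[153.09560065 183.76613497]
 [111.4346855  176.73844936]]
```

The pump head's front is at x ≈ .56 and the gripper body reaches about .53, so there is about 30 mm of clearance. I'll carry the probe over the dish and lower it.

Call:
{"method": "carry_out", "body": {"plan": [[[-0.0248, 0.0052, 0], [0, 0, 0], 255], [[-0.0248, 0.0052, 0], [0, 0, 0], 255], [[-0.0248, 0.0052, 0], [0, 0, 0], 255], [[-0.0248, 0.0052, 0], [0, 0, 0], 255], [[-0.0248, 0.0052, 0], [0, 0, 0], 255], [[0, 0, 0], [0, 0, 0], 255], [[0, 0, 0.02], [0, 0, 0], 255], [[0, 0, 0.02], [0, 0, 0], 255], [[0, 0, 0.02], [0, 0, 0], 255], [[0, 0, 0.01], [0, 0, 0], 255], [[0, 0, 0], [0, 0, 0], 255]]}}

```text
time_s: 14.07
tcp_pos: [0.4349, 0.292, 0.2207]
eef_rot: [179.9, -0.2, -100.4]
contact_force: [0.6, 0.5, -1.1]
gripper_width: 0.0236
```

```bash
python3 - <<'E'
from h import *
s=r.get_state();print(s['tcp_pos'],s['eef_rot'])
c=cal('wrist');snap('wrist','w6.png');snap('scene','s6.png')
a=cv2.imread('pics/s6.png')[110:230,340:500]
f=cv2.resize(a,None,fx=3.5,fy=3.5,interpolation=cv2.INTER_CUBIC)
b=cv2.imread('pics/w6.png')[:, 100:540][:320]
b=cv2.resize(b,(240*2//2,175))
cv2.imwrite('pics/c6.png',cv2.convertScaleAbs(np.hstack([f,cv2.resize(cv2.imread('pics/w6.png')[:,:],(240,420))]),alpha=1.4))
E
```

```text
[0.43487302 0.29196873 0.22066365] [ 179.86811408   -0.23791086 -100.35368174]
```

View pics/c6.png

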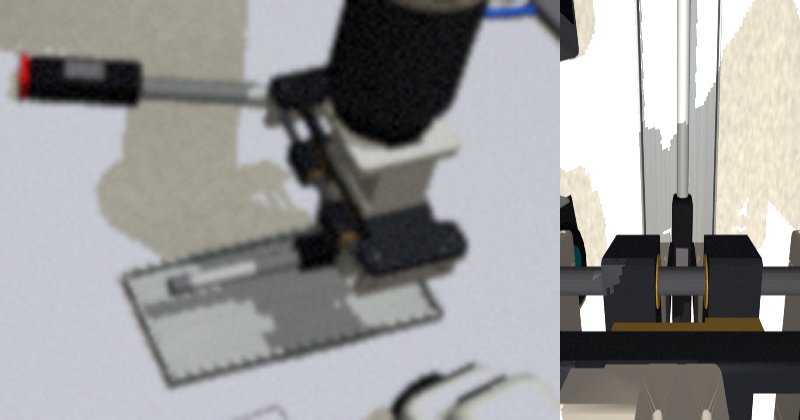

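The probe lies parallel to the dish walls, at wrist col 328 with the walls at 213 and 421, so it is about 5 mm towards the near side. I'll correct that and lower gently.

Call:
{"method": "carry_out", "body": {"plan": [[[-0.003, -0.005, 0], [0, 0, 0], 255], [[0, 0, 0.01], [0, 0, 0], 255], [[0, 0, 0.008], [0, 0, 0], 255], [[0, 0, 0.006], [0, 0, 0], 255], [[0, 0, 0.004], [0, 0, 0], 255], [[0, 0, 0.003], [0, 0, 0], 255], [[0, 0, 0.001], [0, 0, 0], 255], [[0, 0, 0], [0, 0, 0], 255], [[0, 0, 0], [0, 0, 0], 255]]}}

```text
time_s: 14.92
tcp_pos: [0.4409, 0.2957, 0.1909]
eef_rot: [-180.0, 0.0, -100.3]
contact_force: [0.1, 0.5, -1.2]
gripper_width: 0.0237
```

Call:
{"method": "carry_out", "body": {"plan": [[[0, 0, 0.001], [0, 0, 0], 255], [[0, 0, 0.001], [0, 0, 0], 255], [[0, 0, 0.001], [0, 0, 0], 255], [[0, 0, 0.001], [0, 0, 0], 255], [[0, 0, 0], [0, 0, 0], 255], [[0, 0, 0], [0, 0, 0], 255]]}}

```text
time_s: 15.42
tcp_pos: [0.4409, 0.2956, 0.1868]
eef_rot: [180.0, -0.0, -100.3]
contact_force: [0.8, 0.2, -1.4]
gripper_width: 0.024
```

Call:
{"method": "carry_out", "body": {"plan": [[[0, 0, 0.0006], [0, 0, 0], 255], [[0, 0, 0.0006], [0, 0, 0], 255], [[0, 0, 0], [0, 0, 0], 255], [[0, 0, 0], [0, 0, 0], 255]]}}

```text
time_s: 15.75
tcp_pos: [0.4409, 0.2956, 0.1856]
eef_rot: [180.0, -0.0, -100.3]
contact_force: [-0.1, -0.3, -1.3]
gripper_width: 0.0239
```

Call:
{"method": "carry_out", "body": {"plan": [[[0, 0, 0.0005], [0, 0, 0], 255], [[0, 0, 0.0005], [0, 0, 0], 255], [[0, 0, 0], [0, 0, 0], 255], [[0, 0, 0], [0, 0, 0], 255]]}}

```text
time_s: 16.08
tcp_pos: [0.4408, 0.2957, 0.1854]
eef_rot: [-180.0, 0.0, -100.3]
contact_force: [-3.2, -1.8, 8.8]
gripper_width: 0.0241
```

The probe touches the dish floor at 8.8 N. I'll release and retreat straight up.

Call:
{"method": "carry_out", "body": {"plan": [[[0, 0, -0.0005], [0, 0, 0], 255], [[0, 0, 0], [0, 0, 0], 175], [[0, 0, 0], [0, 0, 0], 155], [[0, 0, 0], [0, 0, 0], 155], [[0, 0, -0.004], [0, 0, 0], 155], [[0, 0, -0.01], [0, 0, 0], 155], [[0, 0, -0.02], [0, 0, 0], 155], [[0, 0, -0.04], [0, 0, 0], 155], [[0, 0, -0.04], [0, 0, 0], 155], [[0, 0, -0.04], [0, 0, 0], 155], [[0, 0, -0.04], [0, 0, 0], 155], [[0, 0, 0], [0, 0, 0], 155]]}}

```text
time_s: 17.08
tcp_pos: [0.4423, 0.2966, 0.3889]
eef_rot: [-179.5, 0.6, -100.2]
contact_force: [1.4, 1.2, 0.7]
gripper_width: 0.0345
```

```bash
python3 - <<'E'
from h import *
s=r.get_state();print(s['tcp_pos'],s['contact_force'],s['gripper_width'])
snap('wrist','w7.png');snap('scene','s7.png')
a=cv2.imread('pics/s7.png')[110:340,230:540]
cv2.imwrite('pics/c7.png',cv2.convertScaleAbs(cv2.resize(a,None,fx=2.5,fy=2.5,interpolation=cv2.INTER_CUBIC),alpha=1.4))
E
```

```text
[0.44226048 0.2966083  0.38887614] [1.37387376 1.24782426 0.70263697] 0.034506021308697864
```

View pics/c7.png

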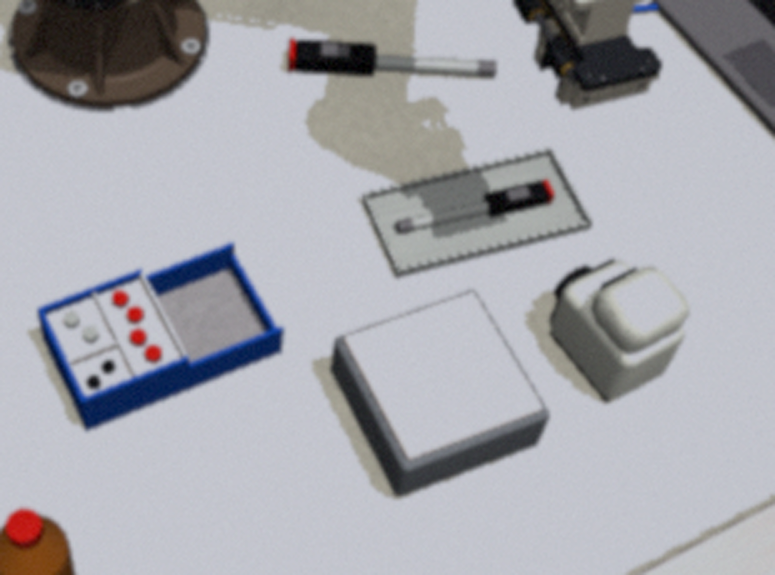

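The probe lies flat inside the dish, with its tip at crop (403,226) and red end at (549,191), and the gripper is clear. I'll run one numeric check that the bystanders haven't moved, then hand in.

```bash
python3 - <<'E'
from h import *
a,b=[cv2.cvtColor(cv2.imread(f'pics/s{i}.png'),cv2.COLOR_BGR2GRAY).astype(np.float32) for i in(0,7)]
for n,(x,y,w,h) in dict(stirrer=(360,225,90,82),pump=(448,210,60,60),bottle=(224,310,40,48)).items():
    print(n,np.round(cv2.phaseCorrelate(a[y:y+h,x:x+w].copy(),b[y:y+h,x:x+w].copy(),cv2.createHanningWindow((w,h),cv2.CV_32F)),3), np.abs(a-b)[y:y+h,x:x+w].mean())
# case far top corners, scene crop (280,330) low end z.045 ; stirrer front-right top corner (337,342)
print(px2w('scene',230+281/2.5,110+335/2.5,.045),px2w('scene',230+88/2.5,110+405/2.5,.06),px2w('scene',230+336/2.5,110+342/2.5,.08))
print(r.close_job())
E
```

```text
Traceback (most recent call last):
ValueError: setting an array element with a sequence. The requested array has an inhomogeneous shape after 1 dimensions. The detected shape was (2,) + inhomogeneous part.
```

```bash
python3 - <<'E'
from h import *
a,b=[cv2.cvtColor(cv2.imread(f'pics/s{i}.png'),cv2.COLOR_BGR2GRAY).astype(np.float32) for i in(0,7)]
for n,(x,y,w,h) in dict(stirrer=(376,225,74,82),pump=(448,210,60,60),bottle=(224,315,40,43)).items():
    print(n,cv2.phaseCorrelate(a[y:y+h,x:x+w].copy(),b[y:y+h,x:x+w].copy()), np.abs(a-b)[y:y+h,x:x+w].mean())
print(px2w('scene',230+281/2.5,110+335/2.5,.045),px2w('scene',230+88/2.5,110+405/2.5,.06),px2w('scene',230+336/2.5,110+342/2.5,.08))
E
```

```text
stirrer ((0.5290478949338606, 0.0006796820244900914), 0.9955515442600956) 4.039881
pump ((-0.13433856133537603, -0.08811152033312197), 1.0154540011617872) 3.6969445
bottle ((0.11409537766344258, 0.4611438284995515), 0.9455408101611668) 2.977907
[ 0.49556149 -0.03548432  0.045     ] [ 0.48842411 -0.24556693  0.06      ] [ 0.54544921 -0.00301021  0.08      ]
```

```bash
python3 -c "
from h import *
print(r.close_job())"
```

```text
the job is handed in; nothing more can be done
None
```

The probe now lies flat inside the steel dish, and I handed the job in at about 17 s of robot time. I hooked both fingertips behind the case's far wall and dragged it about 15 cm towards the robot. I then tilted the probe's handle up 10° over the lip, drew the probe out along its own axis, and lowered it until it touched the dish floor at about 9 N. Then I released it and backed straight up.

- **Probe:** the last picture shows it wholly inside the dish with the gripper clear.
- **Case:** in the last picture it stands where I dragged it, looking flat. Its far wall is at x ≈ 0.49 m, in front of the stirrer's front face at x ≈ 0.53–0.545 m.
- **Stirrer, pump and bottle:** comparing first and last pictures shows shifts of about half a pixel or less, so I read them as unmoved.
- **Disagreements:** the two cameras put the dish and the stirrer's front about 1 cm apart in x. I settled the dish's position with the wrist camera before lowering. The case's clearance to the stirrer holds with either figure.
- **Not seen directly:** the handle was hidden under the gripper as it crossed the lip. Readings there stayed within about 1.5 N, so I saw no sign of it catching.

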